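Take the green film roll off its spindle

TASK

Unlock the stand holding the green film roll by swinging its keeper arm aside by about a quarter turn, slide the green roll straight up off its spindle without forcing it, and stand it upright inside the yellow tray, set down rather than dropped. Leave the keeper arm open, leave the blue roll and its keeper as they are, and do not disturb the dishes or the jar.

Things in the scene. Friction and masses are not known exactly. Their poses are not given: they have to be found in the camera images.
- green_stand: grey holder that carries the green roll, fixed to the bench; origin under the spindle axis at the underside of the base, z up. Base plate 170 x 100 x 12 mm (from 115 mm behind the axis, i.e. -x, to 55 mm in front; +-50 mm in y). Spindle: upright steel post 20 mm diameter, top 80 mm above the bench, on the origin axis. Pillar 18 mm diameter at x = -75 mm carries the keeper arm, its pivot axis vertical at x = -75 mm, y = 0.
- green_keeper (a joint): swing of the green stand's keeper arm in rad: at 0 the arm points along the stand's +x, from the pivot over the spindle, and blocks the roll; it grows as the arm swings about the vertical pivot anticlockwise seen from above (towards the stand's +y), to a stop at 2.0. Starts between 0 and 0.25; light friction (about 0.5 N at the knob), stays where it is left.
- green_knob (a point): upright red knob on the free end of the green stand's keeper arm, 18 mm diameter, 30 mm tall; this point is the middle of the knob, 109 mm above the bench (the arm's top is at 94 mm, knob top 124 mm), 120 mm from the pivot axis. The flat aluminium arm is 16 mm wide, 8 mm thick, its underside 86 mm above the bench
- green_roll_center (a point): green roll of sealing film wound on a cardboard core, standing upright, 56 mm outer diameter, 64 mm tall, bore 26 mm, about 150 g, rigid; this point is its centre, half-way up (32 mm above its underside), z along its bore. At the start it stands on the base of the green-roll stand with the spindle through its bore (top of the roll 76 mm above the bench)
- blue_stand: second grey holder, the same in all sizes, carrying the blue roll; fixed to the bench; to be left alone. Origin under the spindle axis at the underside of the base, z up. Base plate 170 x 100 x 12 mm (from 115 mm behind the axis, i.e. -x, to 55 mm in front; +-50 mm in y). Spindle: upright steel post 20 mm diameter, top 80 mm above the bench, on the origin axis. Pillar 18 mm diameter at x = -75 mm carries the keeper arm, its pivot axis vertical at x = -75 mm, y = 0.
- blue_keeper (a joint): swing of the blue stand's keeper arm, same meaning as green_keeper; to be left alone.
- blue_knob (a point): upright red knob on the free end of the blue stand's keeper arm, 18 mm diameter, 30 mm tall; this point is the middle of the knob, 109 mm above the bench (the arm's top is at 94 mm, knob top 124 mm), 120 mm from the pivot axis. The flat aluminium arm is 16 mm wide, 8 mm thick, its underside 86 mm above the bench
- blue_roll_center (a point): blue roll of sealing film wound on a cardboard core, standing upright, 56 mm outer diameter, 64 mm tall, bore 26 mm, about 150 g, rigid; this point is its centre, half-way up (32 mm above its underside), z along its bore. At the start it stands on the base of the blue-roll stand with the spindle through its bore (top of the roll 76 mm above the bench)
- tray: open yellow square tray fixed to the bench, 120 x 120 mm outside, 25 mm high, walls and floor about 4 mm thick (inside 112 x 112 mm); origin at the centre of its underside, x and y along its sides, z up.
- dishes: loose stack of four clear culture dishes (one rigid piece), 92 mm diameter, 60 mm tall; origin at the centre of its underside; bystander.
- jar: loose amber jar, 60 mm diameter, 90 mm tall; origin at the centre of its underside; bystander.
Mind the look-alikes: they are no part of the job. Leave any pink or red look-alike of the part that bears green_roll_center alone. What is shaped like the green_stand but brown is not meant.

How it is judged:
By the outcome, as a careful person would: the job done as asked, in the order asked, and still so for the second after the job is handed in, with the robot touching nothing.
It also fails if it takes over 58 s, if anything falls off the work surface, if the arm or the gripper's body presses on something with over 40 N, if the wrist force passes 120 N, or if a joint passes its speed limit or range.

ROBOT

A 6-joint arm with a two-finger parallel gripper is mounted at the origin on the work surface. World frame = base frame: x ahead of the robot, y to its left, z up, the work surface at z = 0. Lengths are in m, angles in rad, forces in N, time in s.
With the tool pointing down it reaches from about 0.4 to 0.825 m from the base axis. Payload 7 kg.
Tool frame: the origin (TCP) lies midway between the tips of the shut fingers; the grasp point (between the pads) lies 19 mm behind it; z points along the fingers, x is the direction in which the jaws open and shut, and the axes are right-handed (so a half turn about z gives the same grasp; the last joint's range is limited). The gripper opens to 88 mm and grips with 3 to 60 N. Pads are 19 mm wide; open, the fingers measure 130 mm over their backs; the gripper's body (78 mm by 193 mm) begins 47 mm behind the grasp point.
Start: joints at [1.414, 0.359, 0.012, 0, -1.224, -0.288], TCP at [0.29, 0.609, 0.227] pointing down, gripper open.
Joint ranges: [-3.07, 3.07], [-1.43, 2.12], [-1.02, 1.25], [-3.03, 1.67], [-3.05, -0], [-3.03, 3.03]. Speed limits (rad/s): [2.39, 2.39, 3.01, 3.14, 3.14, 3.14].

INTERFACE

Orientations are given as [roll, pitch, yaw] about the fixed x, y, z axes, in that order (R = Rz(yaw) Ry(pitch) Rx(roll)).
In Python, from station import arm, grab_frame, camera_params gives the robot as it stands.
- The arm moves only by the shell command python3 -m handwheel 'ROWS' [FORCE]. ROWS is JSON, a list that holds one entry, the list of rows, each a list of 5 numbers: the finger opening in m, from 0 to 0.0876, then the shift along the tool's x, y, z in m, then the turn about the tool's z in degrees. A call has 1 to 20 rows; each row is the pose to reach, as a shift and turn from the pose measured when the call began, along the tool's axes at that moment; what a row does not reach only later rows make up. A row lasts 1/12 s, in which the tool goes at most 41.7 mm and 7.16 degrees, less where a joint would pass 70% of its speed; a pose out of reach is approached as far as the arm can. A call with a gripper value outside its range is refused whole. The fingers move at their own pace and stop on an object; FORCE is the grip in N (left out, the last holds). Time passes only in rows, so rows that repeat a pose let the fingers close. It gives the time, the measured TCP pose, the force and the opening at its end, in the units of the state.
- arm.get_state(): the state, without advancing time (a new reading comes with each control period).
- grab_frame(name): name is "scene" or "top" or "wrist"; returns the picture (420x560x3 uint8, blue, green, red); there is no depth.
- camera_params(name): a dict with "intrinsics" (3x3 intrinsics, pixels), "R" (3x3) and "t" (3): a world point X has camera coordinates R X + t; the wrist camera has in their place "tool_from_camera" (4x4, takes a point from camera to tool coordinates, whose origin is the TCP and whose axes are the tool frame's). Camera axes: x right, y down, z forward; pixel columns grow to the right and rows downward; lengths in m; the calibration is good to about 2 mm. A picture is of the moment at which its call begins: read the wrist's pose just before it. camera_params takes no time and is no camera call.
- arm.job_done(): hands the job in, once; it reports no verdict.
The state is a dict: "t": time; "q": joint angles; "qd": joint speeds; "joint_efforts": joint torques, N m; "eef_pos": TCP position; "ee_rot": TCP orientation; "force": force on the tool from outside, world axes, zero at the start; "moment": the same for the moment, N m; "width": finger opening in m.
Only numpy, scipy, OpenCV 4.12 (cv2) and the standard library are available. Lean on these libraries where they do the work, as an engineer would, in place of code of your own. Each camera call takes 0.05 s, during which the arm holds its last target.

## Working session

There is one attempt and no reset: what is moved stays moved. The work goes in short steps, Python scripts to look and compute and a shell command to move; the robot and the scene stay as the last step left them, time stands still between calls to the robot, and variables do not carry over. Pictures are saved under pics/ and viewed, and the job is handed in when it is done.

```bash
ls; mkdir -p pics; python3 - <<'E'
from station import arm, grab_frame, camera_params
import cv2
s=arm.get_state(); print(s)
for n in ["scene","top","wrist"]:
    cv2.imwrite(f"pics/{n}0.png",grab_frame(n)); print(n,camera_params(n))
E
```

```text
pics
{'t': 0.0, 'q': array([ 1.41405933e+00,  3.59391781e-01,  1.11019600e-02, -3.56060385e-04,
       -1.22408541e+00, -2.88104588e-01]), 'qd': array([-0.00013579,  0.00065146, -0.00115714,  0.00021245,  0.0026881 ,
        0.00068013]), 'joint_efforts': array([-8.31979196e-05, -5.82719564e+01,  2.93053901e+01,  6.99709877e+00,
        7.01659505e-03, -1.52853718e-04]), 'eef_pos': array([0.29027581, 0.60888277, 0.2256372 ]), 'ee_rot': array([-3.14146491e+00, -1.60893807e-03, -2.01575927e+00]), 'force': array([-0.62700248,  0.35120711,  0.1571952 ]), 'moment': array([-0.0647692 ,  0.00886354, -0.04014214]), 'width': 0.08753706849496634}
scene {'intrinsics': array([[493.0113666 ,   0.        , 282.46352081],
       [  0.        , 493.0113666 , 206.74408848],
       [  0.        ,   0.        ,   1.        ]]), 'R': array([[-0.17679103,  0.98420188, -0.00957083],
       [ 0.62937844,  0.1055677 , -0.76989495],
       [-0.75672169, -0.1421342 , -0.63809887]]), 't': array([-0.01049203, -0.31216776,  1.75271417])}
top {'intrinsics': array([[492.1428755 ,   0.        , 278.24447153],
       [  0.        , 492.1428755 , 207.89592671],
       [  0.        ,   0.        ,   1.        ]]), 'R': array([[-0.01275832, -0.99987587,  0.00924498],
       [-0.99025863,  0.01135246, -0.13877669],
       [ 0.13865451, -0.01092548, -0.99028055]]), 't': array([0.1023952 , 0.58085457, 1.43159937])}
wrist {'intrinsics': array([[303.13427916,   0.        , 282.23706585],
       [  0.        , 303.13427916, 204.59205684],
       [  0.        ,   0.        ,   1.        ]]), 'tool_from_camera': array([[ 9.99999982e-01, -1.19337106e-04,  1.50424457e-04,
        -1.42695261e-04],
       [ 7.70059912e-05,  9.66900850e-01,  2.55152386e-01,
        -6.70979944e-02],
       [-1.75894683e-04, -2.55152370e-01,  9.66900841e-01,
        -1.58959501e-01],
       [ 0.00000000e+00,  0.00000000e+00,  0.00000000e+00,
         1.00000000e+00]])}
```

View pics/scene0.png

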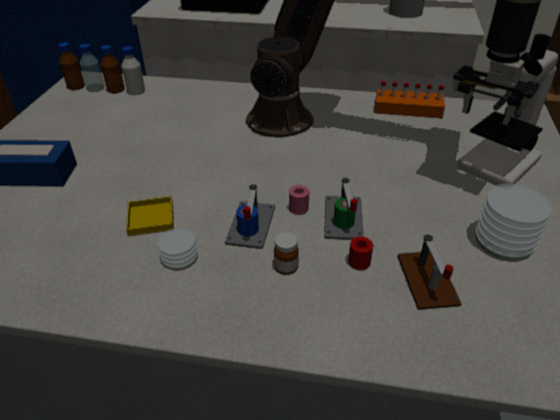

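View pics/top0.png

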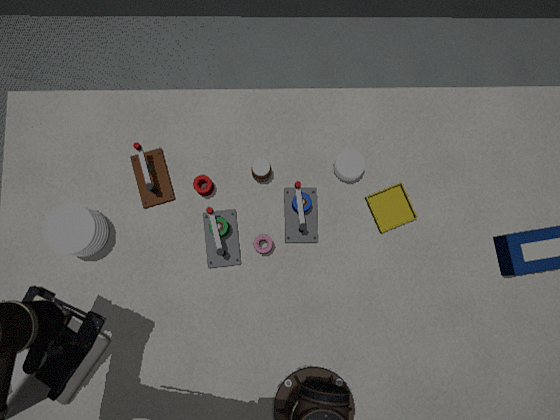

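View pics/wrist0.png

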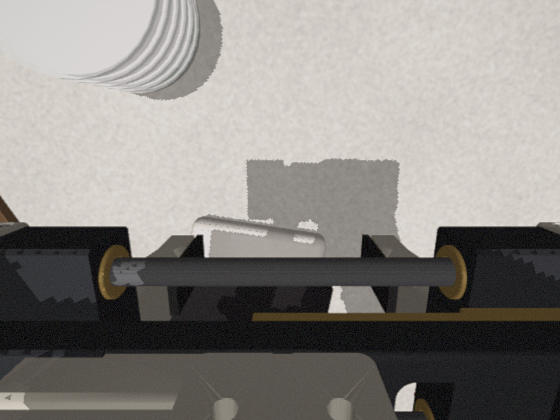

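```bash
cat > h.py <<'E'
import numpy as np, cv2
from station import arm, grab_frame, camera_params
def ray(n,uv,z):
    p=camera_params(n); K=p["intrinsics"]
    if n=="wrist": raise 0
    R,t=p["R"],p["t"]; c=-R.T@t
    d=R.T@np.linalg.inv(K)@np.array([uv[0],uv[1],1.])
    return c+d*(z-c[2])/d[2]
def proj(n,X):
    p=camera_params(n); x=p["intrinsics"]@(p["R"]@np.asarray(X)+p["t"]); return x[:2]/x[2]
E
python3 - <<'E'
from h import *
im=cv2.imread("pics/top0.png"); hsv=cv2.cvtColor(im,cv2.COLOR_BGR2HSV)
def blobs(name,lo,hi,zs,n="top",im=hsv,mn=8):
    m=cv2.inRange(im,lo,hi); k,l,st,c=cv2.connectedComponentsWithStats(m)
    for i in range(1,k):
        if st[i,4]>=mn: print(name,st[i],c[i].round(1),[ray(n,c[i],z).round(3) for z in zs])
blobs("red",(0,150,60),(8,255,255),[.124])
blobs("red2",(172,150,60),(180,255,255),[.124])
blobs("green",(45,100,30),(85,255,255),[.076])
blobs("blue",(100,120,60),(125,255,255),[.076])
blobs("yellow",(22,120,60),(35,255,255),[.004,.025],mn=200)
m=cv2.inRange(hsv,(22,100,40),(35,255,255)); c=max(cv2.findContours(m,0,2)[0],key=cv2.contourArea)
r=cv2.minAreaRect(c);print(r); 
for z in(.025,):print(ray("top",r[0],z)); print([ray("top",p,z)[:2].round(3) for p in cv2.boxPoints(r)])
cv2.imwrite("pics/topz.png",cv2.resize(im[130:280,130:330],None,fx=4,fy=4,interpolation=cv2.INTER_CUBIC))
s=cv2.imread("pics/scene0.png");cv2.imwrite("pics/scz.png",cv2.resize(s[165:300,220:400],None,fx=4.4,fy=4.4,interpolation=cv2.INTER_CUBIC))
E
```

```text
red [134 143   5   5  21] [135.8 145. ] [array([0.757, 0.502, 0.124])]
red [193 175  19  18 173] [202.1 183.8] [array([0.642, 0.311, 0.124])]
red [295 182   6   5  24] [297.3 184. ] [array([0.638, 0.041, 0.124])]
red [207 207   5   6  25] [209.1 209.8] [array([0.567, 0.291, 0.124])]
green [216 217  12  19 104] [222.6 225.5] [array([0.527, 0.258, 0.076])]
green [209 224   4  10  18] [210.1 228.1] [array([0.52 , 0.294, 0.076])]
blue [301 193  10  18  81] [306.7 201.2] [array([0.596, 0.012, 0.076])]
blue [292 196   5  14  41] [294.3 202.7] [array([0.592, 0.049, 0.076])]
blue [ 506  226   54   49 1327] [531.6 250.3] [array([ 0.445, -0.636,  0.076])]
yellow [ 366  183   51   50 1488] [390.6 207.5] [array([ 0.584, -0.25 ,  0.004]), array([ 0.581, -0.245,  0.025])]
((390.82757568359375, 207.43106079101562), (40.04846954345703, 40.57369613647461), 66.80140686035156)
[ 0.58166947 -0.24571995  0.025     ]
[array([ 0.615, -0.166]), array([ 0.663, -0.282]), array([ 0.549, -0.325]), array([ 0.502, -0.21 ])]
```

View pics/topz.png

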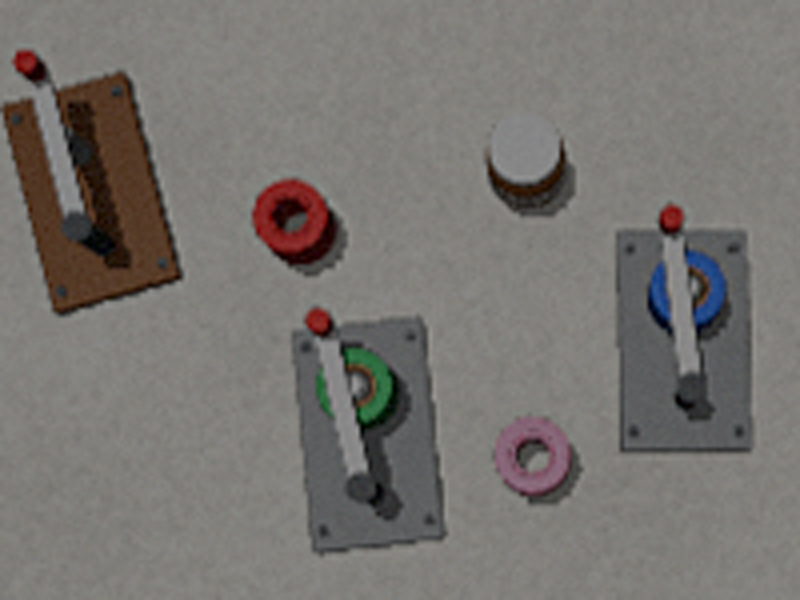

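View pics/scz.png

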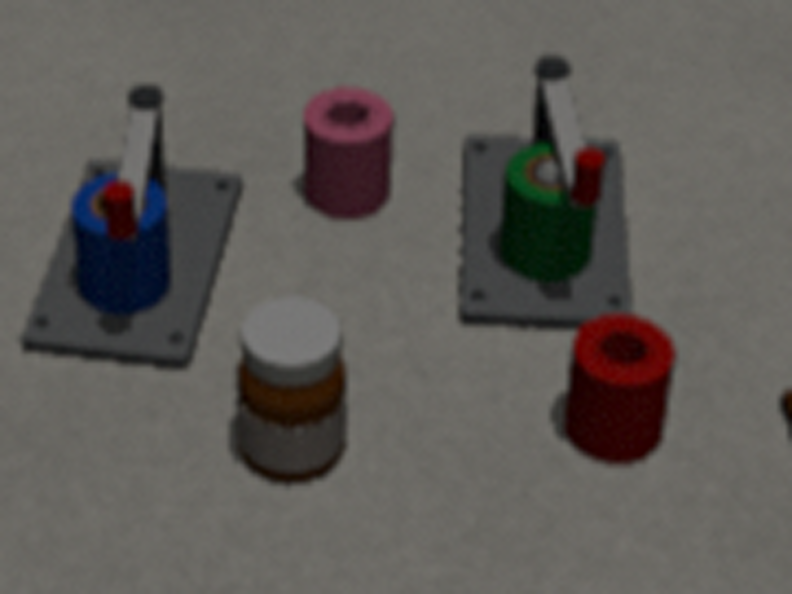

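```bash
python3 - <<'E'
from h import *
# base corners in zoomed picture
c=np.array([(294,330),(422,318),(445,537),(313,553)])/4+130
P=np.array([ray("top",p,.012)[:2] for p in c]); print(P.round(3))
for i in range(4): print(np.linalg.norm(P[i]-P[(i+1)%4]).round(3))
f=(P[0]+P[1])/2; b=(P[2]+P[3])/2; x=(f-b); x/=np.linalg.norm(x); ctr=P.mean(0); o=ctr+.03*x; print("axis",x,np.degrees(np.arctan2(x[1],x[0])),"origin",o,"pivot",o-.075*x)
piv=ray("top",np.array((362,488))/4+130,.1);print("pivot px",piv)
k=ray("top",(209.6,210.3),.118);print("knob",k)
d=k[:2]-(o-.075*x);print(np.linalg.norm(d),np.degrees(np.arctan2(d[1],d[0])))
# scene knob & bore
print("scene knob top",ray("scene",np.array((591,157))/4.4+(220,165),.124), "roll core", ray("scene",np.array((546,172))/4.4+(220,165),.076),"top bore",ray("top",np.array((356,386))/4+130,.076))
print("blue: knob",ray("top",(297.5,184),.12))
E
```

```text
[[0.574 0.322]
 [0.583 0.225]
 [0.417 0.208]
 [0.406 0.307]]
0.098
0.167
0.099
0.169
axis [0.99525202 0.09733148] 5.585525826395778 origin [0.52478357 0.2685525 ] pivot [0.45013967 0.26125264]
pivot px [0.44956777 0.26094998 0.1       ]
knob [0.56650116 0.29019007 0.118     ]
0.11990566920792337 13.965343212863184
scene knob top [0.57524957 0.29241565 0.124     ] roll core [0.53328675 0.2675591  0.076     ] top bore [0.52454998 0.26811836 0.076     ]
blue: knob [0.63890647 0.04054641 0.12      ]
```

```bash
python3 - <<'E'
from h import *
for n in("scene","top"):
    for z in (.226,.3,.45): print(n,z,proj(n,(.29,.609,z)))
print(ray("scene",(505,165),0),ray("scene",(540,240),0),ray("top",(80,235),0))
im=cv2.imread("pics/scene0.png")[0:200,380:560];cv2.imwrite("pics/s1.png",cv2.resize(np.clip(im*2.0,0,255).astype("uint8"),None,fx=3,fy=3))
im=cv2.imread("pics/top0.png")[270:420,0:180];cv2.imwrite("pics/s2.png",cv2.resize(np.clip(im*3.0,0,255).astype("uint8"),None,fx=4,fy=4))
E
```

```text
scene 0.226 [485.14007329 116.14563429]
scene 0.3 [492.48593249  90.36169097]
scene 0.45 [509.2116465   31.65448603]
top 0.226 [ 76.78886034 314.63394348]
top 0.3 [ 64.43847543 317.00348544]
top 0.45 [ 33.95704684 322.8516452 ]
[1.67528392e-01 7.38325998e-01 1.11022302e-16] [0.50200823 0.77129416 0.        ] [0.5114334  0.69812465 0.        ]
```

View pics/s1.png

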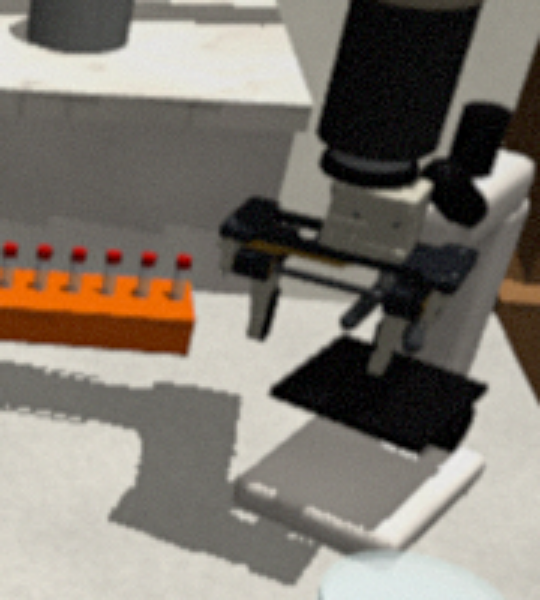

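View pics/s2.png

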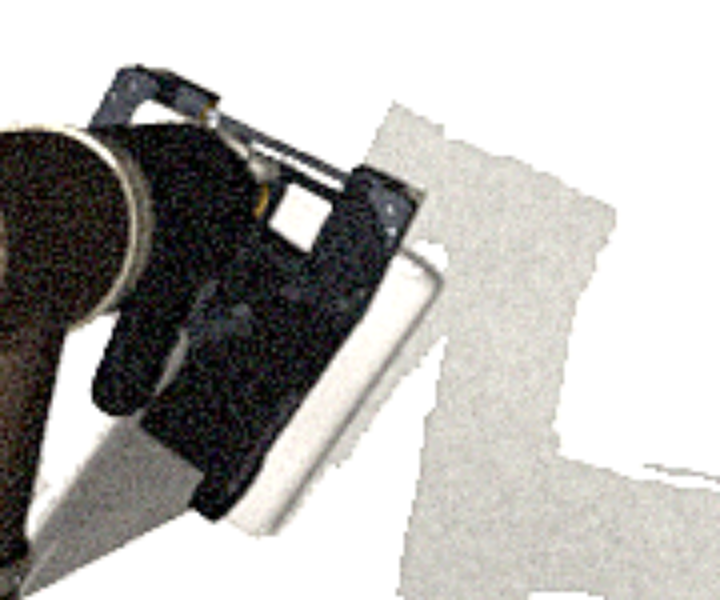

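```bash
python3 -m handwheel '[[[0.0876,0.167,-0.39,-0.024,0],[0.0876,0.167,-0.39,-0.024,0],[0.0876,0.167,-0.39,-0.024,0],[0.0876,0.167,-0.39,-0.024,0],[0.0876,0.167,-0.39,-0.024,140],[0.0876,0.167,-0.39,-0.024,140],[0.0876,0.167,-0.39,-0.024,140],[0.0876,0.167,-0.39,-0.024,140],[0.0876,0.167,-0.39,-0.024,140],[0.0876,0.167,-0.39,-0.024,140],[0.0876,0.167,-0.39,-0.024,140],[0.0876,0.167,-0.39,-0.024,140],[0.0876,0.167,-0.39,-0.024,140],[0.0876,0.167,-0.39,-0.024,140],[0.0876,0.167,-0.39,-0.024,140],[0.0876,0.167,-0.39,-0.024,140],[0.0876,0.167,-0.39,-0.024,140],[0.0876,0.167,-0.39,-0.024,140],[0.0876,0.167,-0.39,-0.024,140],[0.0876,0.167,-0.39,-0.024,140]]]'; python3 -c "
from station import arm
s=arm.get_state();print(s['q'],s['ee_rot'])"
```

```text
t: 1.82
eef_pos: [0.5703, 0.2903, 0.2497]
ee_rot: [-3.14, 0.001, 2.261]
force: [-0.6, -0.4, 0.2]
width: 0.0875
[ 7.75508486e-01  2.89423305e-01 -3.47988602e-02  4.67528788e-04
 -1.24839464e+00 -1.65598355e+00] [-3.13981645e+00  5.96459650e-04  2.26126665e+00]
```

```bash
python3 -m handwheel '[[[0.0876,0,0,0,25.6],[0.0876,0,0,0,25.6],[0.0876,0,0,0,25.6],[0.0876,0,0,0,25.6],[0.0876,0,0,0,25.6],[0.0876,0,0,0,25.6]]]'; cat >> h.py <<'E'
from scipy.spatial.transform import Rotation as Ro
def wgrab(name):
    s=arm.get_state(); im=grab_frame("wrist"); cv2.imwrite(f"pics/{name}.png",im)
    np.savez(f"pics/{name}.npz",p=s["eef_pos"],r=s["ee_rot"]); print(s["t"],s["eef_pos"],s["ee_rot"]); return im
def wray(name,uv,z):
    d=np.load(f"pics/{name}.npz"); p=camera_params("wrist"); T=p["tool_from_camera"]; R=Ro.from_euler("xyz",d["r"]).as_matrix()
    c=R@T[:3,3]+d["p"]; v=R@T[:3,:3]@np.linalg.inv(p["intrinsics"])@np.array([uv[0],uv[1],1.])
    return c+v*(z-c[2])/v[2]
def totool(dx,dy,yaw): # yaw rad
    return dx*np.cos(yaw)+dy*np.sin(yaw), dx*np.sin(yaw)-dy*np.cos(yaw)
E
python3 -c "
from h import *
wgrab('w1')"
```

```text
t: 2.32
eef_pos: [0.5702, 0.2903, 0.2495]
ee_rot: [-3.14, 0.001, 1.817]
force: [0.0, -0.3, 0.0]
width: 0.0876
2.3167 [0.57018656 0.29025878 0.24948448] [-3.13980066e+00  1.41017102e-03  1.81717670e+00]
```

View pics/w1.png

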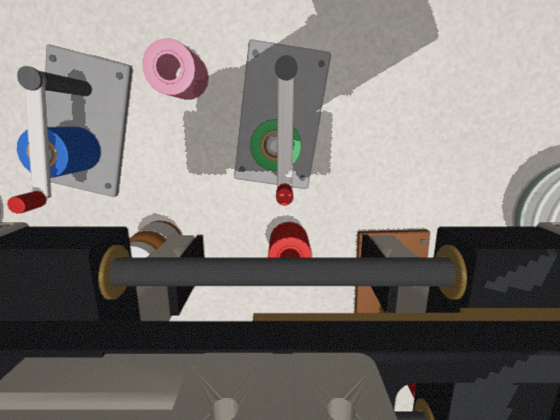

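```bash
python3 - <<'E'
from h import *
im=cv2.imread("pics/w1.png"); hsv=cv2.cvtColor(im,cv2.COLOR_BGR2HSV)
m=cv2.inRange(hsv,(35,80,30),(85,255,255)); k,l,st,c=cv2.connectedComponentsWithStats(m); print([ (st[i],c[i]) for i in range(1,k) if st[i,4]>60])
q=[(251,40),(331,52),(309,188),(235,178)]
P=np.array([wray("w1",p,.012)[:2] for p in q]);print(P.round(3))
f=(P[2]+P[3])/2;b=(P[0]+P[1])/2;x=f-b;print(np.linalg.norm(x));x/=np.linalg.norm(x);print(np.degrees(np.arctan2(x[1],x[0])),"o",P.mean(0)+.03*x,"piv",P.mean(0)-.045*x)
print("pivot",wray("w1",(287,67),.1),"bore",wray("w1",(272,146),.076),"knob",wray("w1",(285,188),.124),wray("w1",(285,195),.115))
cv2.imwrite("pics/w1z.png",cv2.resize(im[30:220,220:350],None,fx=3,fy=3,interpolation=cv2.INTER_CUBIC))
E
```

```text
[(array([250, 119,  27,  52, 702], dtype=int32), array([262.64957265, 144.42022792])), (array([293, 128,   8,  36, 207], dtype=int32), array([295.91304348, 145.71497585]))]
[[0.417 0.214]
 [0.407 0.31 ]
 [0.573 0.328]
 [0.584 0.23 ]]
0.16709941070077697
5.8465476062457125 o [0.52485481 0.27363975] piv [0.45024494 0.26599991]
pivot [0.45049634 0.2655296  0.1       ] bore [0.52668324 0.26864332 0.076     ] knob [0.55868058 0.29085993 0.124     ] [0.56729446 0.29311839 0.115     ]
```

View pics/w1z.png

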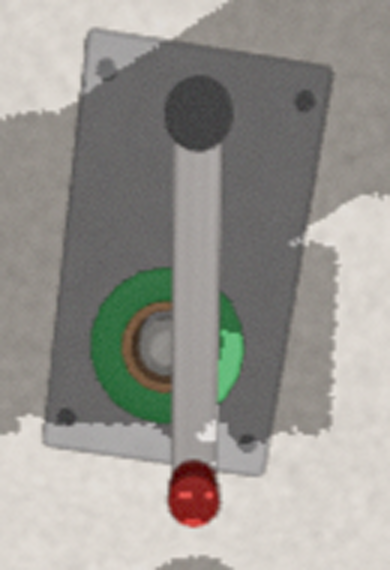

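```bash
python3 -m handwheel '[[[0.06,0.003,-0.002,0.05,0],[0.06,0.003,-0.002,0.09,0],[0.06,0.003,-0.002,0.12,0],[0.06,0.003,-0.002,0.14,0],[0.06,0.003,-0.002,0.148,0],[0.06,0.003,-0.002,0.148,0],[0.032,0.003,-0.002,0.148,0],[0.032,0.003,-0.002,0.148,0],[0.032,0.003,-0.002,0.148,0],[0.032,0.003,-0.002,0.148,0],[0.032,0.003,-0.002,0.148,0],[0.032,0.003,-0.002,0.148,0]]]' 10; python3 - <<'E'
from h import *
cv2.imwrite("pics/top1.png",cv2.resize(grab_frame("top")[150:290,140:310],None,fx=4,fy=4)); cv2.imwrite("pics/sc1.png",cv2.resize(grab_frame("scene")[120:300,260:460],None,fx=4,fy=3.3))
s=arm.get_state();print(s["eef_pos"],s["width"],s["force"])
piv=np.array([.450,.263]); yaw=s["ee_rot"][2]; p0=s["eef_pos"][:2]
for i in range(0,17):
    th=np.radians(14.2+5.5*i); t=piv+.12*np.array([np.cos(th),np.sin(th)]); a,b=totool(*(t-p0),yaw); print(i,round(a,4),round(b,4),-5.5*i)
E
```

```text
t: 3.37
eef_pos: [0.5676, 0.2926, 0.1023]
ee_rot: [-3.141, 0.001, 1.818]
force: [-0.0, 0.7, 0.1]
width: 0.0328
[0.56741594 0.29247673 0.10187111] 0.032129564473389716 [-0.06077246  0.41048951 -1.06412475]
0 0.0002 -0.0011 -0.0
1 0.0117 -0.0016 -5.5
2 0.0231 -0.0033 -11.0
3 0.0343 -0.006 -16.5
4 0.0452 -0.0098 -22.0
5 0.0556 -0.0147 -27.5
6 0.0656 -0.0205 -33.0
7 0.0749 -0.0272 -38.5
8 0.0835 -0.0348 -44.0
9 0.0914 -0.0432 -49.5
10 0.0985 -0.0523 -55.0
11 0.1046 -0.0621 -60.5
12 0.1098 -0.0724 -66.0
13 0.1139 -0.0831 -71.5
14 0.117 -0.0942 -77.0
15 0.1191 -0.1055 -82.5
16 0.12 -0.117 -88.0
```

View pics/sc1.png

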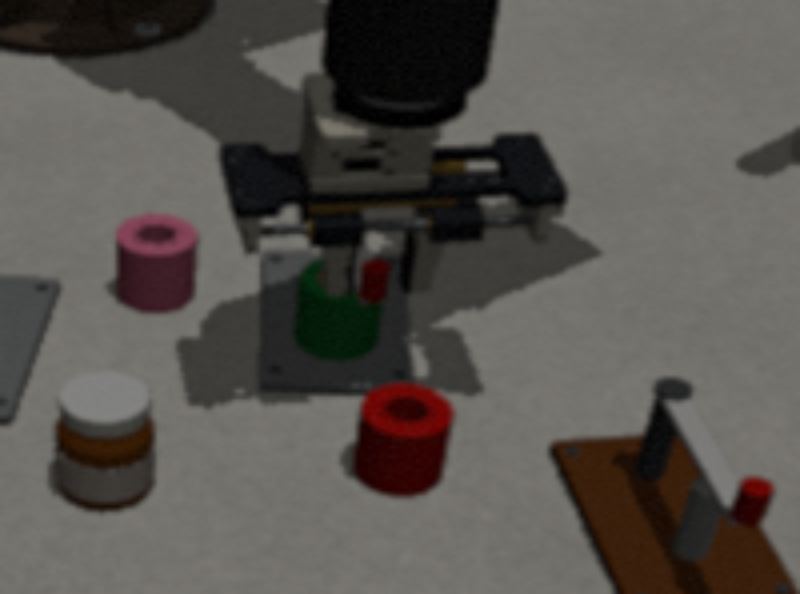

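```bash
python3 - <<'E'
from h import *
f=lambda X:((proj("scene",X)-(260,120))*(4,3.3)).round(1)
s=arm.get_state();p=s["eef_pos"]
print("tcp",f(p),"knob c",f([.567,.292,.109]),"base",f([.567,.292,.094]),"top",f([.567,.292,.124]))
d=np.array([np.cos(1.818),np.sin(1.818),0]);n=np.array([d[1],-d[0],0])
for sgn in(-1,1):
  for e in (-.0095,.0095): print("finger tips",sgn,e,f(p+sgn*d*.016+n*e))
E
```

```text
tcp [375.2 282.8] knob c [375.5 275. ] base [373.4 290.4] top [377.5 259.3]
finger tips -1 -0.0095 [346.9 275.9]
finger tips -1 0.0095 [352.2 292. ]
finger tips 1 -0.0095 [398.  273.7]
finger tips 1 0.0095 [403.8 289.8]
```

View pics/top1.png

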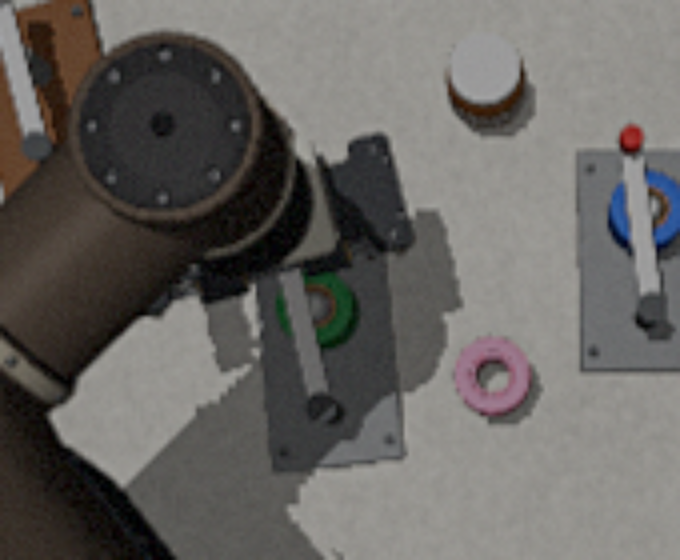

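```bash
python3 -m handwheel '[[[0.032,0.006,-0.001,0,-2.7],[0.032,0.012,-0.002,0,-5.5],[0.032,0.023,-0.003,0,-11],[0.032,0.034,-0.006,0,-16.5],[0.032,0.045,-0.01,0,-22],[0.032,0.056,-0.015,0,-27.5],[0.032,0.066,-0.0205,0,-33],[0.032,0.075,-0.027,0,-38.5],[0.032,0.0835,-0.035,0,-44],[0.032,0.091,-0.043,0,-49.5],[0.032,0.0985,-0.052,0,-55],[0.032,0.105,-0.062,0,-60.5],[0.032,0.110,-0.072,0,-66],[0.032,0.114,-0.083,0,-71.5],[0.032,0.117,-0.094,0,-77],[0.032,0.119,-0.1055,0,-82.5],[0.032,0.12,-0.117,0,-88],[0.032,0.12,-0.117,0,-88],[0.032,0.12,-0.117,0,-88]]]'; python3 - <<'E'
from h import *
cv2.imwrite("pics/top2.png",cv2.resize(grab_frame("top")[150:290,140:310],None,fx=4,fy=4)); cv2.imwrite("pics/sc2.png",cv2.resize(grab_frame("scene")[120:300,260:460],None,fx=4,fy=3.3))
s=arm.get_state();print(s["eef_pos"],s["width"],s["force"],s["q"])
E
```

```text
t: 5.05
eef_pos: [0.4245, 0.3805, 0.1023]
ee_rot: [-3.141, -0.001, -2.931]
force: [0.6, -0.5, 0.3]
width: 0.0321
[0.42511173 0.38057837 0.10209638] 0.03196410685122429 [-0.28183878 -0.55623853  0.231185  ] [ 1.07301184e+00  3.01517602e-01 -3.82972798e-01  9.12173381e-06
 -8.87505325e-01 -8.63381610e-01]
```

View pics/sc2.png

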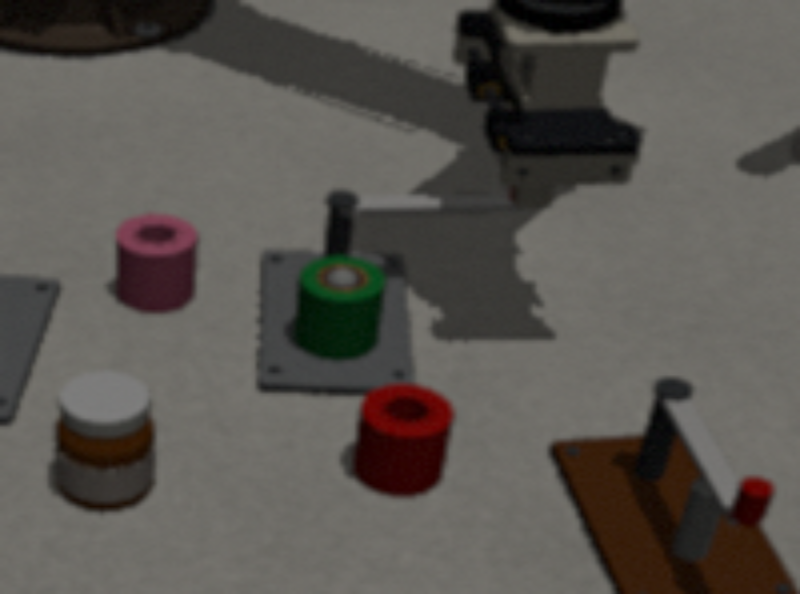

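View pics/top2.png

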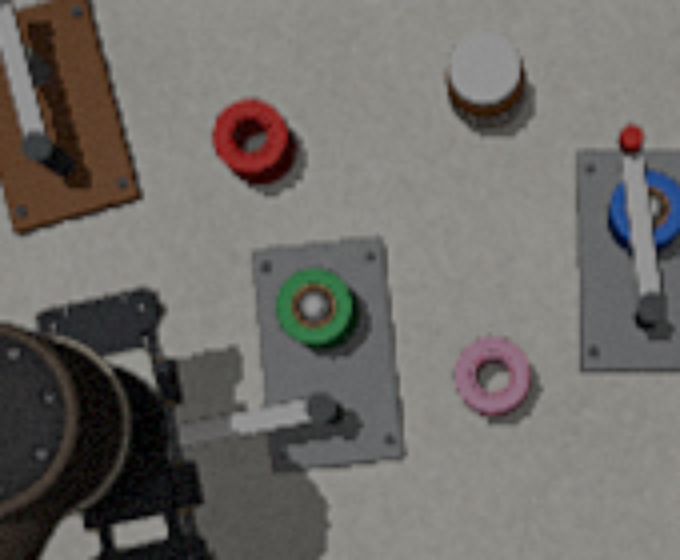

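```bash
python3 -m handwheel '[[[0.06,0,0,0,0],[0.06,0,0,0,0],[0.06,0,0,0,0],[0.06,0,0,0,0],[0.0876,0,0,-0.02,0],[0.0876,0,0,-0.06,0],[0.0876,0,0,-0.1,0],[0.0876,0,0,-0.14,0],[0.0876,0,0,-0.14,0],[0.0876,0,0,-0.14,0]]]'; python3 - <<'E'
from h import *
im=grab_frame("top"); cv2.imwrite("pics/top3.png",im)
im=cv2.resize(im,None,fx=4,fy=4,interpolation=cv2.INTER_CUBIC); hsv=cv2.cvtColor(im,cv2.COLOR_BGR2HSV)
m=cv2.inRange(hsv,(45,80,30),(85,255,255)); c=max(cv2.findContours(m,0,2)[0],key=cv2.contourArea)
(e)=cv2.minEnclosingCircle(c); fe=cv2.fitEllipse(c); print(e,fe)
u=(np.array(e[0])+.5)/4-.5; print("roll",ray("top",u,.076),ray("top",u,.06))
b=cv2.boundingRect(c);print(b)
b2=(np.array((314.,304.))/4+(140,150));print("spindle top",ray("top",b2,.08))
# arm
p=ray("top",np.array((322.,410.))/4+(140,150),.1)
print("pivot",p)
m=cv2.inRange(hsv,(0,150,50),(8,255,255)); k,l,st,c=cv2.connectedComponentsWithStats(m)
for i in range(1,k):
    if st[i,4]>100: u=(c[i]+.5)/4-.5; print(u,st[i,4],ray("top",u,.12))
s=arm.get_state();print(s["eef_pos"],s["ee_rot"])
sc=grab_frame("scene");cv2.imwrite("pics/sc3.png",cv2.resize(sc[120:300,260:460],None,fx=4,fy=3.3))
cv2.imwrite("pics/top3z.png",im[600:1160,560:1240])
E
```

```text
t: 5.98
eef_pos: [0.4261, 0.3819, 0.2452]
ee_rot: [3.138, 0.003, -2.932]
force: [-0.1, -0.1, -1.3]
width: 0.0869
((877.2396850585938, 908.6405029296875), 42.35158157348633) ((874.9238891601562, 907.46484375), (75.05501556396484, 79.47445678710938), 145.57211303710938)
roll [0.52372226 0.26830345 0.076     ] [0.52536258 0.27006937 0.06      ]
(836, 869, 78, 81)
spindle top [0.52560624 0.26912647 0.08      ]
pivot [0.44815742 0.26094503 0.1       ]
[135.93951613 145.09005376] 372 [0.75751786 0.50227741 0.12      ]
[202.13314101 183.96170566] 3163 [0.64199974 0.31161557 0.12      ]
[297.34610553 184.15703518] 398 [0.63845691 0.04099288 0.12      ]
[176.40261628 259.69186047] 344 [0.42872409 0.38117939 0.12      ]
[0.42529893 0.38094375 0.24303081] [ 3.14068258e+00  3.87965938e-04 -2.93248125e+00]
```

View pics/sc3.png

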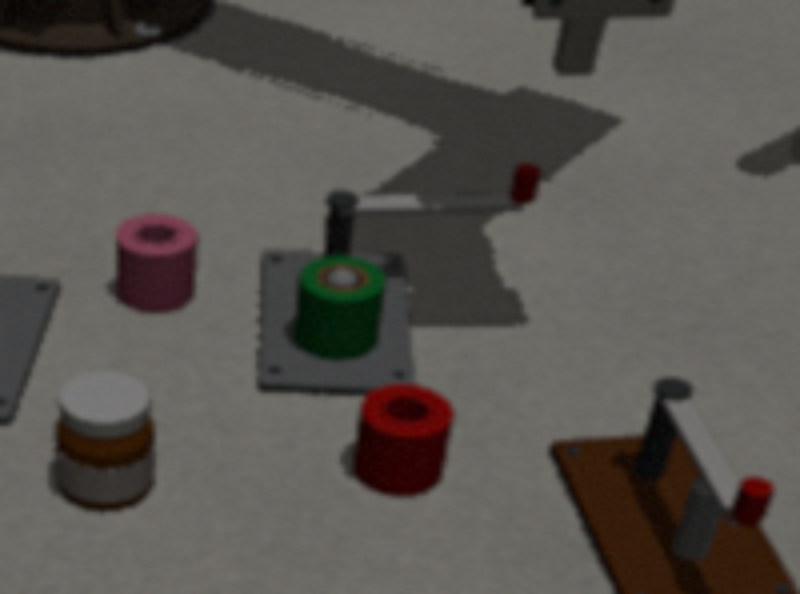

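View pics/top3z.png

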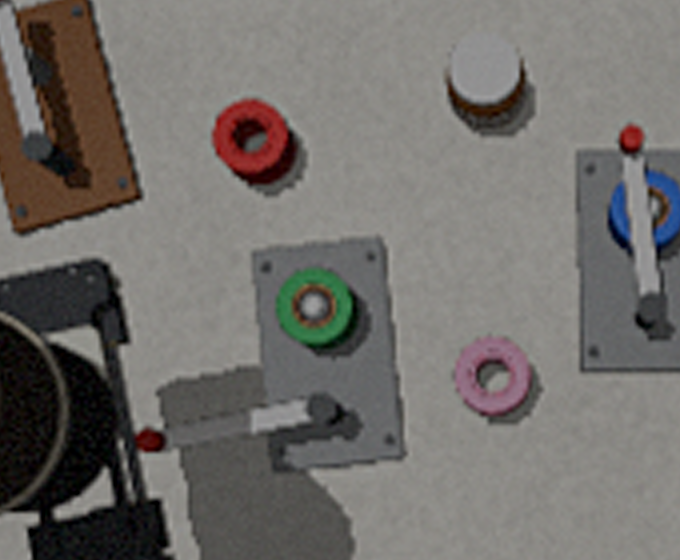

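```bash
python3 -m handwheel '[[[0.0876,0.0135,-0.112,0,-83.7],[0.0876,0.0135,-0.112,0,-83.7],[0.0876,0.0135,-0.112,0,-83.7],[0.0876,0.0135,-0.112,0,-83.7],[0.0876,0.0135,-0.112,0,-83.7],[0.0876,0.0135,-0.112,0,-83.7],[0.0876,0.0135,-0.112,0,-83.7],[0.0876,0.0135,-0.112,0,-83.7],[0.0876,0.0135,-0.112,0,-83.7],[0.0876,0.0135,-0.112,0,-83.7],[0.0876,0.0135,-0.112,0,-83.7],[0.0876,0.0135,-0.112,0,-83.7],[0.0876,0.0135,-0.112,0,-83.7],[0.0876,0.0135,-0.112,0,-83.7],[0.0876,0.0135,-0.112,0,-83.7]]]'; python3 - <<'E'
from h import *
im=wgrab('w2')
big=cv2.resize(im,None,fx=4,fy=4,interpolation=cv2.INTER_CUBIC)
hsv=cv2.cvtColor(big,cv2.COLOR_BGR2HSV)
m=cv2.inRange(hsv,(40,80,30),(85,255,255)); c=max(cv2.findContours(m,0,2)[0],key=cv2.contourArea)
print((np.array(cv2.boundingRect(c))/4),cv2.fitEllipse(c)[0][0]/4)
E
```

```text
t: 7.33
eef_pos: [0.4347, 0.2678, 0.2411]
ee_rot: [3.139, -0.002, -1.475]
force: [-0.8, -0.1, -1.1]
width: 0.0878
7.3333 [0.43474052 0.26778435 0.2410637 ] [ 3.13930547e+00 -2.03330116e-03 -1.47472672e+00]
[261.    71.75  54.    57.25] 287.7456970214844
```

View pics/w2.png

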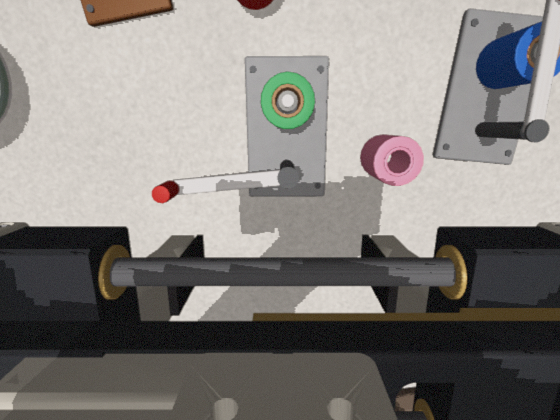

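```bash
python3 - <<'E'
from h import *
for uv,z in [((287.8,99.8),.076),((288,100),.08),((287.5,175),.1),((162,189),.124)]: print(wray("w2",uv,z))
q=[(246,57),(328,57),(324,195),(246,195)]
P=np.array([wray("w2",p,.012)[:2] for p in q]);f=(P[0]+P[1])/2;b=(P[2]+P[3])/2;x=f-b;print(P.round(3),np.linalg.norm(x));x/=np.linalg.norm(x);print(np.degrees(np.arctan2(x[1],x[0])),"o",P.mean(0)+.03*x)
E
```

```text
[0.52605389 0.27137038 0.076     ]
[0.52558774 0.27120081 0.08      ]
[0.45350098 0.26481073 0.1       ]
[0.43320875 0.38031589 0.124     ]
[[0.573 0.324]
 [0.583 0.228]
 [0.417 0.211]
 [0.408 0.313]] 0.16600846705051092
4.825723824058423 o [0.52519675 0.2718366 ]
```

```bash
python3 -m handwheel '[[[0.0876,0.003,-0.04,0,0],[0.0876,0.006,-0.08,0,0],[0.0876,0.006,-0.0905,0,0],[0.0876,0.006,-0.0905,0,0],[0.0876,0.006,-0.0905,0.03,0],[0.0876,0.006,-0.0905,0.06,0],[0.0876,0.006,-0.0905,0.09,0],[0.0876,0.006,-0.0905,0.12,0],[0.0876,0.006,-0.0905,0.14,0],[0.0876,0.006,-0.0905,0.16,0],[0.0876,0.006,-0.0905,0.18,0],[0.0876,0.006,-0.0905,0.195,0],[0.0876,0.006,-0.0905,0.204,0],[0.0876,0.006,-0.0905,0.204,0],[0.0876,0.006,-0.0905,0.204,0]]]'; python3 - <<'E'
from h import *
im=wgrab('w3');cv2.imwrite("pics/sc4.png",cv2.resize(grab_frame("scene")[120:300,260:460],None,fx=4,fy=3.3))
E
```

```text
t: 8.63
eef_pos: [0.525, 0.2703, 0.0373]
ee_rot: [3.139, -0.002, -1.474]
force: [0.1, 0.5, -0.0]
width: 0.0877
8.6333 [0.52495715 0.27026565 0.03730311] [ 3.13935885e+00 -2.14898550e-03 -1.47444064e+00]
```

View pics/sc4.png

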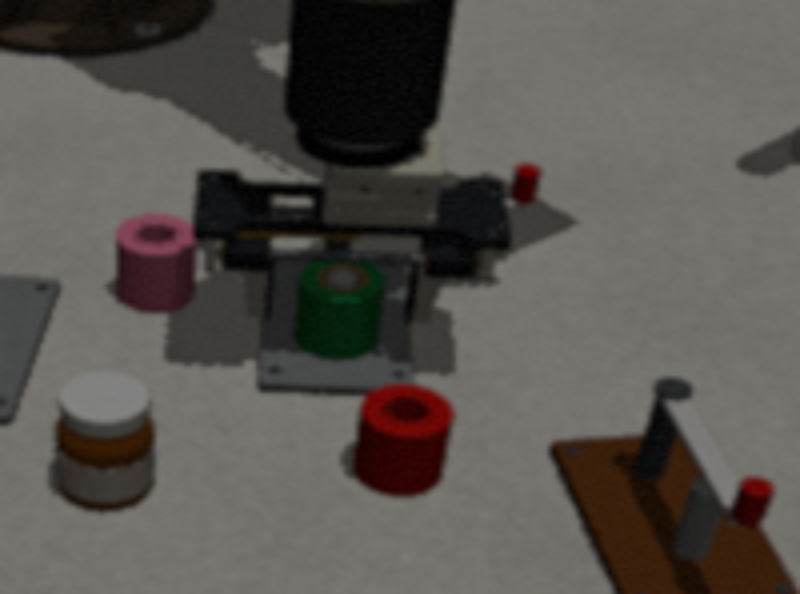

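```bash
python3 -m handwheel '[[[0.07,0,0,0,0],[0.07,0,0,0,0],[0.062,0,0,0,0],[0.05,0,0,0,0],[0.05,0,0,0,0],[0.05,0,0,0,0],[0.05,0,0,0,0],[0.05,0,0,0,0],[0.05,0,0,0,0],[0.05,0,0,0,0]]]' 4; python3 -c "
from h import *
s=arm.get_state();print(s['force'],s['moment'],s['eef_pos'])"
```

```text
t: 9.57
eef_pos: [0.5257, 0.2709, 0.0385]
ee_rot: [3.141, -0.001, -1.474]
force: [-0.3, 0.4, 3.5]
width: 0.0569
[-0.26620569  0.38839386  3.46109056] [-0.10705353  0.27313191 -0.03009558] [0.52569573 0.27085633 0.03845235]
```

```bash
python3 -m handwheel '[[[0.045,0,0,0,0],[0.045,0,0,0,0],[0.045,0,0,0,0],[0.045,0,0,-0.003,0],[0.045,0,0,-0.006,0],[0.045,0,0,-0.01,0],[0.045,0,0,-0.015,0],[0.045,0,0,-0.02,0],[0.045,0,0,-0.02,0]]]' 20; python3 -c "
from h import *
s=arm.get_state();print(s['force'],s['moment'],s['eef_pos'])
wgrab('w4')
cv2.imwrite('pics/sc5.png',cv2.resize(grab_frame('scene')[120:300,260:460],None,fx=4,fy=3.3))"
```

```text
t: 10.32
eef_pos: [0.5263, 0.2714, 0.0598]
ee_rot: [-3.14, 0.0, -1.474]
force: [0.7, 0.0, -1.8]
width: 0.0564
[ 0.70146684  0.01638758 -1.75741548] [-0.04635251 -0.02939753 -0.06091049] [0.52627763 0.27136641 0.05978937]
10.3167 [0.52627763 0.27136641 0.05978937] [-3.14041230e+00  2.84588216e-04 -1.47382219e+00]
```

View pics/sc5.png

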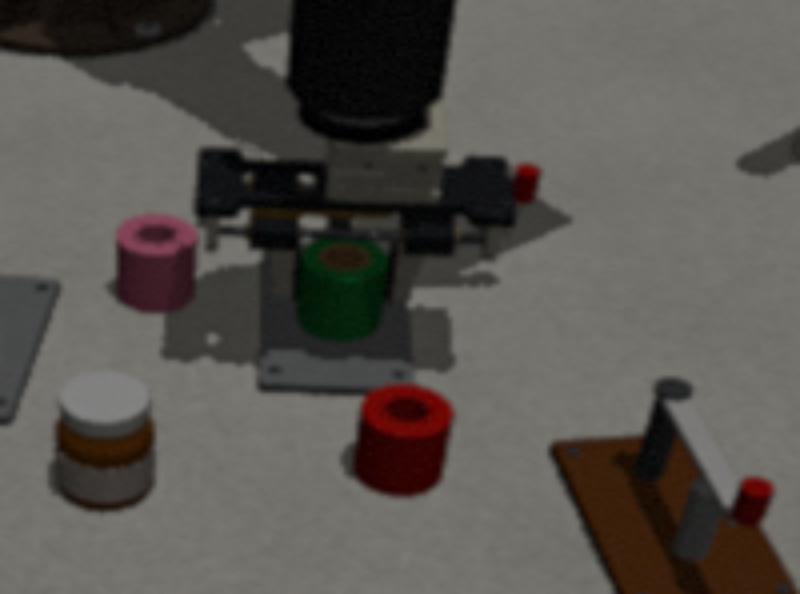

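```bash
python3 -m handwheel '[[[0.045,0,0,-0.01,0],[0.045,0,0,-0.02,0],[0.045,0,0,-0.03,0],[0.045,0,0,-0.04,0],[0.045,0,0,-0.05,0],[0.045,0,0,-0.065,0],[0.045,0,0,-0.09,0],[0.045,0,0,-0.12,0],[0.045,0,0,-0.145,0],[0.045,0,0,-0.15,0],[0.045,0,0,-0.15,0]]]'; python3 - <<'E'
from h import *
s=arm.get_state();print(s["force"],s["width"],s["eef_pos"],s["ee_rot"],s["q"])
im=cv2.imread("pics/top3.png"); big=cv2.resize(im[150:260,330:440],None,fx=6,fy=6,interpolation=cv2.INTER_CUBIC);cv2.imwrite("pics/tray.png",np.clip(big*1.6,0,255).astype("uint8"))
sc=cv2.imread("pics/scene0.png");print(sc.shape)
hsv=cv2.cvtColor(im,cv2.COLOR_BGR2HSV)
m=cv2.inRange(hsv,(20,100,30),(38,255,255));c=max(cv2.findContours(m,0,2)[0],key=cv2.contourArea);r=cv2.minAreaRect(c);print(r)
h2=cv2.cvtColor(sc,cv2.COLOR_BGR2HSV);m=cv2.inRange(h2,(20,100,30),(38,255,255));c=max(cv2.findContours(m,0,2)[0],key=cv2.contourArea)
print(cv2.approxPolyDP(c,4,True)[:,0].tolist())
print([ray("scene",p,.025)[:2].round(3).tolist() for p in cv2.approxPolyDP(c,4,True)[:,0]])
cv2.imwrite("pics/sc6.png",cv2.resize(grab_frame("scene")[100:300,100:400],None,fx=2.6,fy=2.6))
E
```

```text
t: 11.33
eef_pos: [0.5267, 0.2719, 0.2121]
ee_rot: [-3.137, 0.003, -1.474]
force: [-0.7, 0.1, -1.3]
width: 0.056
[-0.72694491  0.09752616 -1.2531863 ] 0.05598190582129487 [0.52673242 0.27186175 0.21209317] [-3.13713350e+00  3.02495657e-03 -1.47398435e+00] [ 8.06383893e-01  2.31156888e-01 -2.01516860e-01  6.73971350e-04
 -1.13276899e+00  8.60933428e-01]
(420, 560, 3)
((390.65521240234375, 207.36209106445312), (39.78585433959961, 40.57369613647461), 66.80140686035156)
[[171, 197], [128, 201], [128, 235], [172, 228]]
[[0.519, -0.212], [0.556, -0.323], [0.686, -0.266], [0.641, -0.164]]
```

View pics/tray.png

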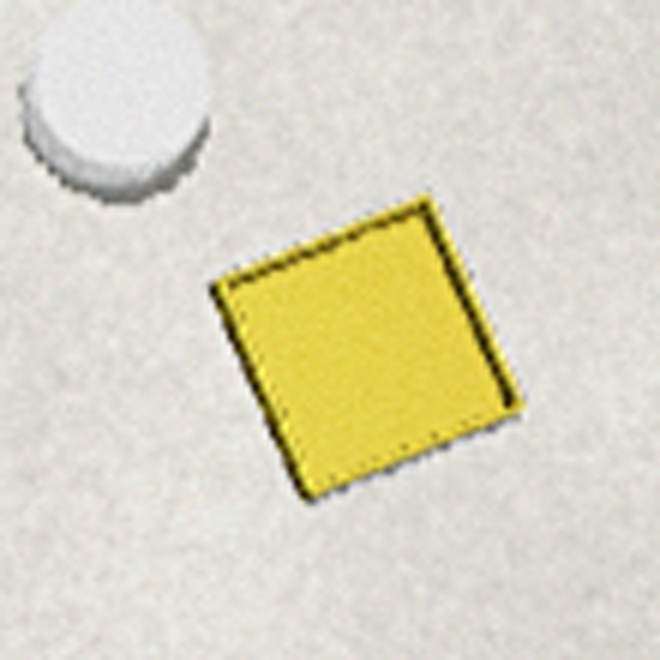

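View pics/sc6.png

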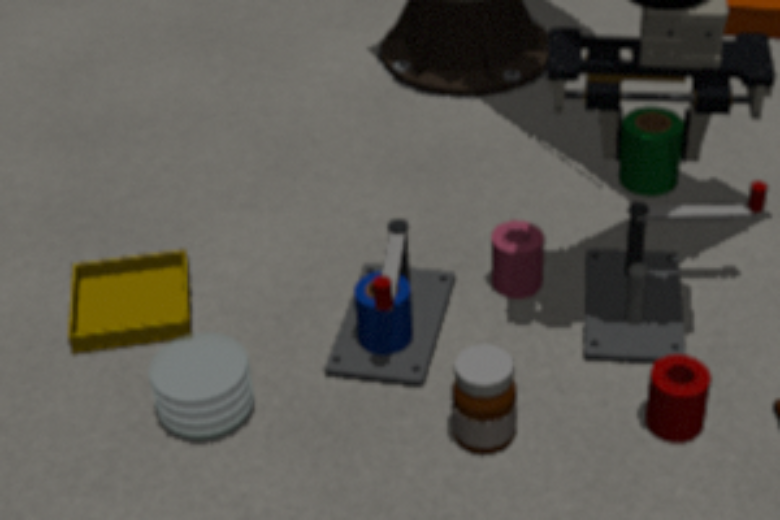

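```bash
python3 -m handwheel '[[[0.045,0.01,0,0,0],[0.045,0.03,0,0,0],[0.045,0.06,-0.001,0,0],[0.045,0.095,-0.001,0,0],[0.045,0.13,-0.001,0,0],[0.045,0.165,-0.002,0,0],[0.045,0.2,-0.002,0,0],[0.045,0.235,-0.002,0,0],[0.045,0.27,-0.003,0,0],[0.045,0.305,-0.003,0,0],[0.045,0.34,-0.003,0,0],[0.045,0.375,-0.004,0,0],[0.045,0.41,-0.004,0,0],[0.045,0.445,-0.004,0,0],[0.045,0.475,-0.005,0,0],[0.045,0.5,-0.005,0,0],[0.045,0.515,-0.005,0,0],[0.045,0.52,-0.005,0,0],[0.045,0.52,-0.005,0,0],[0.045,0.52,-0.005,0,0]]]'; python3 - <<'E'
from h import *
s=arm.get_state();print(s["force"],s["width"],s["q"])
wgrab("w5")
cv2.imwrite("pics/sc7.png",cv2.resize(grab_frame("scene")[100:300,80:380],None,fx=2.6,fy=2.6))
cv2.imwrite("pics/top7.png",grab_frame("top"))
E
```

```text
t: 13.05
eef_pos: [0.5803, -0.2454, 0.2083]
ee_rot: [-3.141, 0.002, -1.475]
force: [-0.1, 0.2, -0.8]
width: 0.0567
[-0.05447327  0.21399408 -0.8323702 ] 0.05665006628518584 [-0.0922132   0.29778475 -0.11769927 -0.00243873 -1.15542194  1.75998125]
13.05 [ 0.58030418 -0.24543455  0.20833068] [-3.14128180e+00  2.21225498e-03 -1.47480849e+00]
```

View pics/sc7.png

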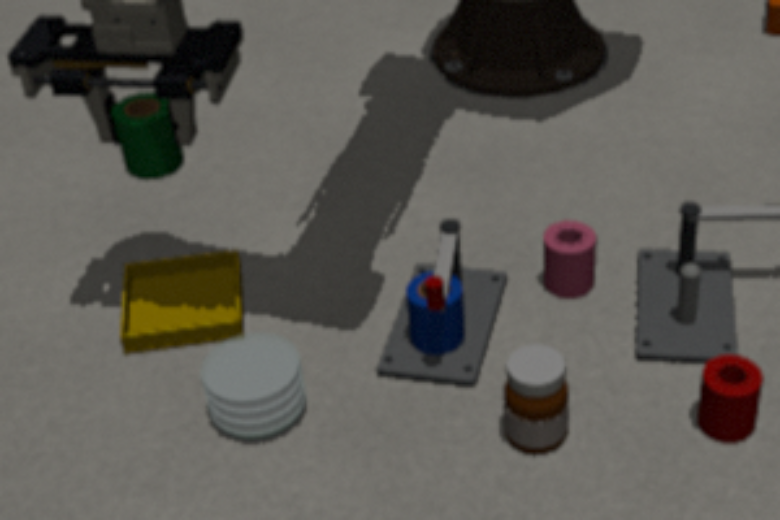

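View pics/w5.png

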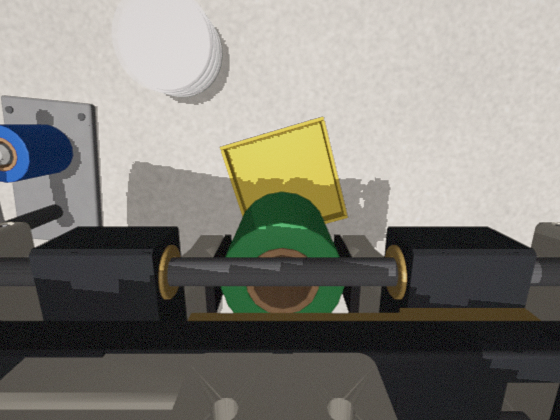

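```bash
python3 - <<'E'
from h import *
A=[wray("w5",u,.025)[:2] for u in [(323,118),(221,148),(347,215)]]; print(A,(A[1]+A[2])/2,np.linalg.norm(A[0]-A[1]),np.linalg.norm(A[0]-A[2]))
E
```

```text
[array([ 0.65841149, -0.28117633]), array([ 0.61566715, -0.17232017]), array([ 0.55210313, -0.32357466])] [ 0.58388514 -0.24794741] 0.11694760494676043 0.11445124313885227
```

```bash
python3 -m handwheel '[[[0.045,0.002,-0.0025,0.01,0],[0.045,0.002,-0.0025,0.03,0],[0.045,0.002,-0.0025,0.06,0],[0.045,0.002,-0.0025,0.09,0],[0.045,0.002,-0.0025,0.115,0],[0.045,0.002,-0.0025,0.135,0],[0.045,0.002,-0.0025,0.15,0],[0.045,0.002,-0.0025,0.16,0],[0.045,0.002,-0.0025,0.165,0],[0.045,0.002,-0.0025,0.167,0],[0.045,0.002,-0.0025,0.167,0],[0.045,0.002,-0.0025,0.167,0]]]'; python3 -c "
from h import *
cv2.imwrite('pics/sc8.png',cv2.resize(grab_frame('scene')[150:290,90:270],None,fx=4.2,fy=4.2))"
```

```text
t: 14.2
eef_pos: [0.5845, -0.2462, 0.0432]
ee_rot: [-3.138, 0.001, -1.473]
force: [-0.3, -0.0, -0.9]
width: 0.0562
```

View pics/sc8.png

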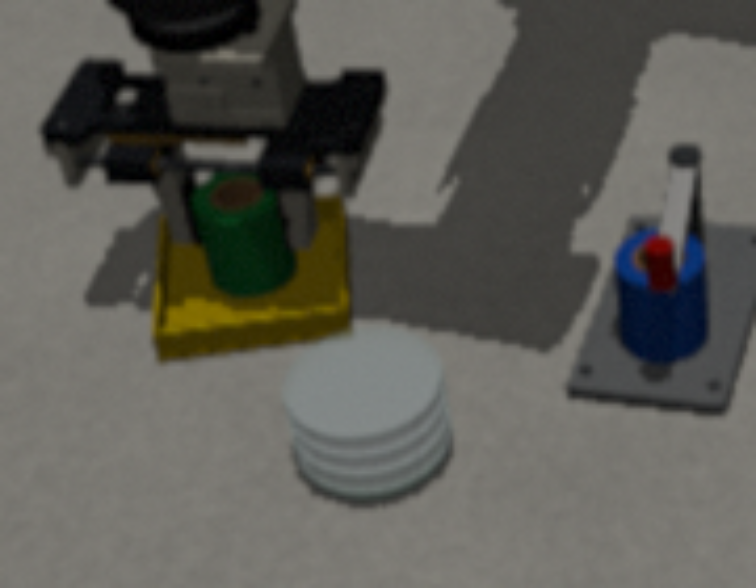

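```bash
python3 - <<'E'
from h import *
for z in(.017,.081): print((proj("scene",[.5845,-.2462,z])-(90,150))*4.2)
im=cv2.resize(cv2.imread("pics/sc8.png"),None,fx=1,fy=1);h=cv2.cvtColor(im,cv2.COLOR_BGR2HSV);m=cv2.inRange(h,(45,80,20),(85,255,255));c=max(cv2.findContours(m,0,2)[0],key=cv2.contourArea)
r=m[200:285];
for y in range(200,290,10): xs=np.where(m[y])[0]; print(y,xs.min(),xs.max(),xs.mean().round(1))
E
```

```text
[255.5255607  264.11984026]
[237.09446609 186.07021441]
200 191 277 233.4
210 193 276 235.0
220 197 279 238.0
230 199 281 240.0
240 202 285 242.5
250 207 290 247.5
260 209 293 251.0
270 212 292 252.0
280 215 285 250.0
```

```bash
python3 -m handwheel '[[[0.045,0,0,0.003,0],[0.045,0,0,0.006,0],[0.045,0,0,0.008,0],[0.045,0,0,0.010,0],[0.045,0,0,0.011,0],[0.045,0,0,0.011,0]]]'; python3 -m handwheel '[[[0.045,0,0,0.001,0],[0.045,0,0,0.001,0]]]'
```

```text
t: 14.75
eef_pos: [0.5844, -0.2461, 0.0319]
ee_rot: [-3.139, 0.001, -1.473]
force: [-0.3, -0.3, -2.1]
width: 0.0566
t: 14.92
eef_pos: [0.5842, -0.2461, 0.0307]
ee_rot: [-3.139, 0.001, -1.473]
force: [-0.6, -0.2, -0.6]
width: 0.0569
```

```bash
for i in 1; do python3 -m handwheel '[[[0.045,0,0,0.0007,0],[0.045,0,0,0.0007,0]]]'; done;  python3 -m handwheel '[[[0.045,0,0,0.0007,0],[0.045,0,0,0.0007,0]]]'
```

```text
t: 15.08
eef_pos: [0.5845, -0.2461, 0.0305]
ee_rot: [-3.139, 0.001, -1.473]
force: [-1.5, 2.1, 2.4]
width: 0.0564
t: 15.25
eef_pos: [0.5845, -0.2461, 0.0305]
ee_rot: [-3.138, 0.001, -1.472]
force: [-2.4, 1.5, 5.0]
width: 0.0565
```

```bash
python3 -m handwheel '[[[0.056,0,0,0,0],[0.057,0,0,0,0],[0.058,0,0,0,0],[0.06,0,0,0,0],[0.064,0,0,0,0],[0.07,0,0,0,0],[0.08,0,0,0,0],[0.0876,0,0,0,0],[0.0876,0,0,0,0],[0.0876,0,0,0,0]]]' 3; python3 -c "
from h import *
cv2.imwrite('pics/sc9.png',cv2.resize(grab_frame('scene')[150:290,90:270],None,fx=4.2,fy=4.2))"
```

```text
t: 16.08
eef_pos: [0.5845, -0.2462, 0.0305]
ee_rot: [-3.139, 0.001, -1.472]
force: [0.0, -0.6, 0.2]
width: 0.0862
```

View pics/sc9.png

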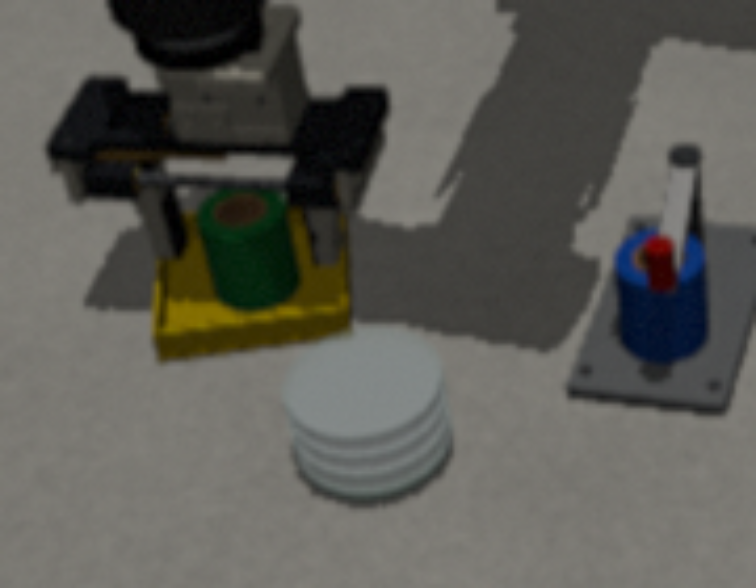

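Roll stands in the tray and both fingers are clear of it. Retreat straight up.

```bash
python3 -m handwheel '[[[0.0876,0,0,-0.01,0],[0.0876,0,0,-0.03,0],[0.0876,0,0,-0.06,0],[0.0876,0,0,-0.09,0],[0.0876,0,0,-0.12,0],[0.0876,0,0,-0.15,0],[0.0876,0,0,-0.18,0],[0.0876,0,0,-0.18,0],[0.0876,0,0,-0.18,0],[0.0876,0.0,0.08,-0.18,0],[0.0876,0.0,0.08,-0.18,0],[0.0876,0.0,0.08,-0.18,0],[0.0876,0.0,0.08,-0.18,0]]]'; python3 - <<'E'
from h import *
a=grab_frame("scene");t=grab_frame("top");cv2.imwrite("pics/sc10.png",np.clip(cv2.resize(a[130:310,90:470],None,fx=2.1,fy=2.1)*1.5,0,255).astype("uint8"))
wgrab("w10");cv2.imwrite("pics/top10.png",t)
t0=cv2.imread("pics/top0.png")
def reds(im):
    b=cv2.resize(im,None,fx=4,fy=4,interpolation=cv2.INTER_CUBIC);m=cv2.inRange(cv2.cvtColor(b,cv2.COLOR_BGR2HSV),(0,150,50),(8,255,255));k,l,st,c=cv2.connectedComponentsWithStats(m);return [(c[i]/4).round(2).tolist() for i in range(1,k) if st[i,4]>150]
print(reds(t0),reds(t))
# jar/dish patches
for n,(x,y) in dict(jar=(261,168),dish=(349,165),blue=(301,205),pink=(263,244)).items(): print(n,np.abs(t0[y-18:y+18,x-18:x+18].astype(int)-t[y-18:y+18,x-18:x+18]).mean())
E
```

```text
t: 17.22
eef_pos: [0.5022, -0.2543, 0.2102]
ee_rot: [-3.139, 0.001, -1.473]
force: [1.0, -0.5, 1.0]
width: 0.0876
17.3167 [ 0.50443473 -0.25429164  0.21019506] [-3.13837463e+00  9.85486633e-04 -1.47252201e+00]
[[136.31, 145.46], [202.61, 184.28], [297.72, 184.5], [209.45, 210.32]] [[136.39, 145.54], [202.63, 184.32], [297.74, 184.62], [176.94, 260.01]]
jar 17.946244855967077
dish 39.40149176954733
blue 15.727366255144032
pink 18.23945473251029
```

View pics/sc10.png

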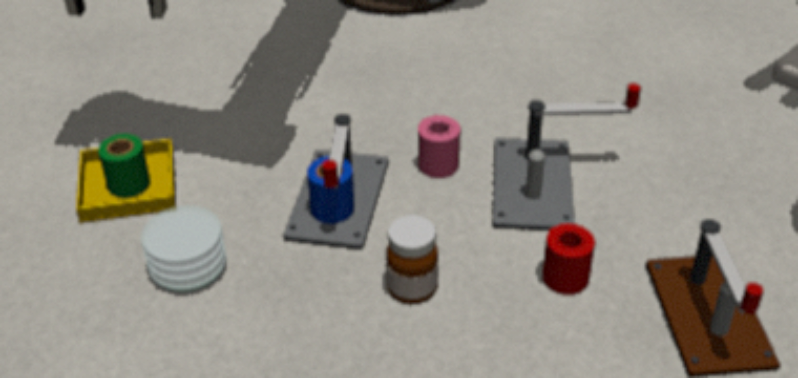

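View pics/w10.png

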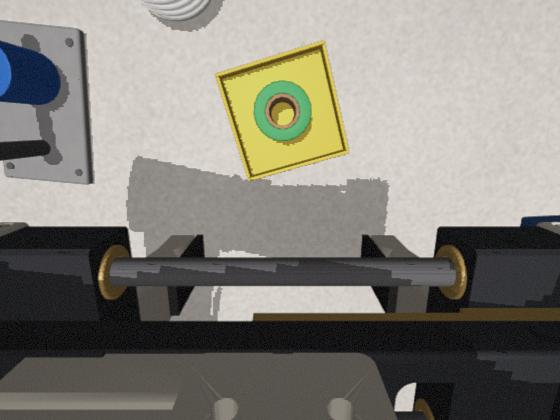

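View pics/top10.png

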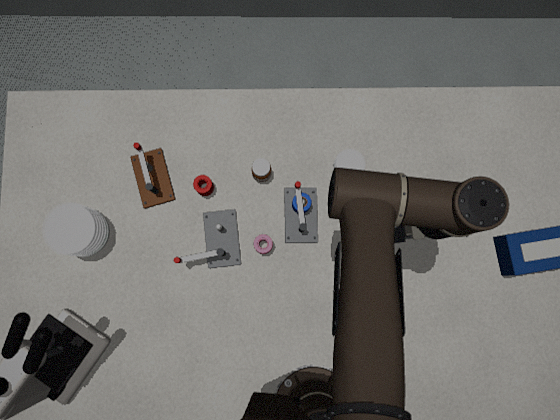

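```bash
python3 -m handwheel '[[[0.0876,0,0,0,0],[0.0876,0,0,0,0],[0.0876,0,0,0,0]]]'; python3 -c "
from station import arm
print(arm.job_done())"
```

```text
t: 17.62
eef_pos: [0.5052, -0.2541, 0.2095]
ee_rot: [-3.139, 0.001, -1.472]
force: [-0.0, 1.0, 0.3]
width: 0.0879
the job is handed in; nothing more can be done
None
```

The green roll now stands upright near the middle of the yellow tray, and I handed the job in at 17.6 s.

- **Keeper:** I swung the green keeper from about 0.15 to about 1.64 rad with the fingers loosely around its knob, and left it open.
- **Lift:** I gripped the roll with near-zero side force and lifted it straight up off the spindle. The wrist force while lifting was about 1 to 2 N, roughly the roll's weight.
- **Placing:** I lowered the roll in small steps until it touched the tray floor at about 5 N, then opened the fingers and backed away.

In the last pictures the blue knob and the red and brown look-alikes match their starting positions to within 0.15 pixel. The blue roll, pink roll, jar and dishes look as they did at the start, judged by eye. My before/after picture comparison of those four told me little: brightness changes swamped it, and the arm hid the dishes in the top view.

The wrist and top cameras disagreed by 3 to 4 mm in y. I aimed between them, and the low force on gripping confirmed that. The roll seemed to tilt 2 to 3° just before touchdown, but it stood flat after release.

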